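# Take the finished core plug out of the bench vise and hold it up level

## Robot

A 6-joint arm with a two-finger parallel gripper is mounted at the origin on the work surface. World frame = base frame: x ahead of the robot, y to its left, z up, the work surface at z = 0. Lengths are in m, angles in rad, forces in N, time in s.
With the tool pointing down it reaches from about 0.25 to 0.775 m from the base axis. Payload 4 kg.
Tool frame: the origin (TCP) lies at the very end of the fingers, on their centre line; the grasp point (between the pads) lies 19 mm behind it; z points along the fingers, y is the line along which they close (so a half turn about z gives the same grasp; the last joint's range is limited). The gripper opens to 94 mm and grips with 3 to 60 N. Pads are 16 mm wide; open, the fingers measure 119 mm over their backs; the gripper's body (75 mm by 177 mm) begins 78 mm behind the grasp point.
Start: joints at [-1.349, 0.087, 1.371, -0, 1.684, -0.103], TCP at [0.176, -0.521, 0.206] pointing down, gripper open.
Joint ranges: [-3.1, 3.1], [-0.76, 2.03], [0.27, 2.55], [-1.08, 4.22], [0.17, 2.65], [-2.57, 2.57]. Speed limits (rad/s): [2.79, 2.79, 3.14, 3.14, 3.14, 3.14].

## Interface

Orientations are given as [roll, pitch, yaw] about the fixed x, y, z axes, in that order (R = Rz(yaw) Ry(pitch) Rx(roll)).
In Python, from bench import robot, vision gives the robot as it stands.
- The arm moves only by the shell command python3 -m crank 'ROWS'. ROWS is JSON, a list of rows, each a list of 3 entries, a list of its own where there are three numbers: the closure, from 0 (fully open) to 1 (shut), then the shift along the tool's x, y, z in m, then the turn, a rotation vector about the tool's x, y, z in degrees. A call has 1 to 8 rows; each row shifts and turns the commanded pose from where the row before left it, along the tool's axes as they then stand; what a row does not reach is not made up. A row lasts 1/10 s, in which the tool goes at most 50 mm and 8.59 degrees, less where a joint would pass 70% of its speed; a pose out of reach is approached as far as the arm can. A call with a gripper value outside its range is refused whole. The fingers move at their own pace and stop on an object; the grip force is fixed at half the most. Time passes only in rows, so rows that do not move let the fingers close. It gives the time, the measured TCP pose, the force, the opening and the grip force at its end, in the units of the state.
- robot.get_obs(): the state, without advancing time (a new reading comes with each control period).
- vision.snapshot(name): name is "scene" or "top" or "wrist"; returns a dict with "color" (480x640x3 uint8, red, green, blue), "z_map" (480x640 float32, m along the optical axis (not along the pixel's ray), 0 where there is no reading), "fx", "fy", "cx", "cy" (pixels), "R" (3x3) and "t" (3): a world point X has camera coordinates R X + t. Camera axes: x right, y down, z forward; pixel columns grow to the right and rows downward; lengths in m; the calibration is good to about 2 mm. A picture is of the moment at which its call begins.
- robot.close_job(): hands the job in; it is judged then, once.
The state is a dict: "time": time; "joint_positions": joint angles; "qvel": joint speeds; "joint_torque": joint torques, N m; "tool_pos": TCP position; "ee_rot": TCP orientation; "wrist_force": force on the tool from outside, world axes, zero at the start; "wrist_torque": the same for the moment, N m; "width": finger opening in m; "finger_force": force on a finger pad.
Only numpy, scipy, OpenCV 4.12 (cv2) and the standard library are available. Lean on these libraries where they do the work, as an engineer would, in place of code of your own. Each camera call takes 0.05 s, during which the arm holds its last target. There are 200 camera calls.

## Task

The rock core plug lying in the bench vise is finished: draw the sliding jaw right back (the quick-release is already off, so it slides without turning), then lift the plug out and hold it up level and still, at least 10 cm above the top of the jaws, so that I can look at it. Finish while still holding it there, with the jaw left open; do not let the plug drop or tip on the way and leave the other things on the bench where they are.

Things in the scene. Friction and masses are not known exactly. Their poses are not given: they have to be found in the camera images.
- vise: Grey cast-iron bench vise fixed to the bench; origin: centre of its underside. Bed, jaws and nut block are 48 mm wide (x); the bed is 200 mm long (y), its top 24 mm up. Fixed jaw at +y: flat upright face at y = 35 mm, 58 mm high. Nut block at y = -72 to -88 mm, 54 mm high, its thin release lever 74 mm. Lugs 10 mm high reach x = +-49 mm at y = 63 to 93 and -63 to -93 mm.
- jaw (a joint): Opening of the sliding jaw in m: 0 closed on the plug (start), 0.040 right back at its stop. Jaw, spindle and knob move as one along the vise's -y, stiffly (about 7 N), without turning, and stay where left. Jaw block 48 mm wide, 58 mm high, y = -28 to 12 mm when closed; the upper lip of its horizontal V-groove reaches over the plug and traps it until the jaw is back 8 mm.
- knob (a point): Centre of the black round hand knob on the spindle's outer end: 32 mm diameter, 26 mm long along the vise's y, 38 mm above the bench, on the vise's centre line at y = -118 mm of the vise when closed; it moves with the jaw. Its sides are free to be pinched from above, across the vise's x.
- plug: The finished core plug: sandstone cylinder, 30 mm diameter, 62 mm long, flat ends, 0.1 kg. Origin: its centre; x is its axis. It starts on the bed against the fixed jaw, axis along the vise's x, centre 39 mm above the bench; its ends stand out about 7 mm beyond the jaws and can be gripped there from above, 62 mm apart. With the jaw back it may roll a little on the bed.
- core_tall: Bystander: a limestone core plug, 30 mm diameter, 62 mm tall, standing on end. Origin: centre of its underside.
- core_short: Bystander: a dark core piece, 38 mm diameter, 40 mm tall, standing on end. Origin: centre of its underside.
- calipers: Bystander: steel calipers lying flat, 230 mm along their x, jaws reaching 51 mm to -y, 12 mm high. Origin: under the middle of the beam.
- bowl: Bystander: glass bowl, 136 mm across, 58 mm high. Origin: centre of its underside.
- spray: Bystander: spray bottle with trigger head, 86 mm diameter, 275 mm high. Origin: centre of its underside.
- quartz: Bystander: quartz crystals on a lump of rock, about 75 mm across, 70 mm high. Origin: centre of its underside.
- phone: Bystander: mobile phone, 74 x 158 x 9 mm, lying flat. Origin: centre of its underside.
- pen: Bystander: pen, 140 mm long, 11 mm high. Origin: centre of its underside.
- seat (a point): Point in the vise at the centre of the plug's place when clamped: y = +20 mm of the vise, 39 mm above the bench.
Not all that is in view belongs to the job. Leave any orange look-alike of the vise alone.

How it is judged:
By the outcome, as a careful person would: the job done as asked, in the order asked, and still so for the second after the job is handed in, while the arm keeps its last pose, push and grip.
It also fails if it takes over 48 s, if anything falls off the work surface, if the arm or the gripper's body presses on something with over 40 N, if the wrist force passes 120 N, or if a joint passes its speed limit or range.

## Working session

There is one attempt and no reset: what is moved stays moved. The work goes in short steps, Python scripts to look and compute and a shell command to move; the robot and the scene stay as the last step left them, time stands still between calls to the robot, and variables do not carry over. Pictures are saved under pics/ and viewed, at most 10 in all, crops included, and the job is handed in when it is done.

```bash
mkdir -p pics; ls
python3 - <<'E'
from bench import robot, vision
import cv2, numpy as np
for n in ("top","scene"):
    s=vision.snapshot(n); cv2.imwrite(f"pics/{n}0.png",s["color"][:,:,::-1]); np.savez(f"pics/{n}0.npz",**s)
    print(n,s["fx"],s["cx"],s["cy"],s["R"],s["t"])
o=robot.get_obs(); print(o)
E
```

```text
pics
top 496.8522644260059 318.36294942112136 245.57052983008768 [[ 1.43638817e-02 -9.99894266e-01  2.26604212e-03]
 [-9.76701235e-01 -1.45159429e-02 -2.14112087e-01]
 [ 2.14122342e-01  8.62234559e-04 -9.76806470e-01]] [-0.02154171  0.54299751  1.19739203]
scene 461.7134834057237 313.790169627672 243.8066879267587 [[ 0.01983545  0.99976582 -0.00865264]
 [ 0.85516814 -0.02144893 -0.51790674]
 [-0.51797105  0.00287346 -0.85539332]] [ 0.03342762 -0.46447853  1.34278556]
{'time': 0.1, 'joint_positions': array([-1.34910618e+00,  8.78754792e-02,  1.37210372e+00, -8.44541482e-06,
        1.68362361e+00, -1.03100497e-01]), 'qvel': array([-0.00034839, -0.00191576, -0.00478132, -0.0006613 , -0.0012678 ,
        0.00034437]), 'joint_torque': array([ 2.53718703e-03, -3.41250694e+01, -3.03302979e+01,  7.19023473e-02,
        3.04026261e-02, -1.11276593e-04]), 'tool_pos': array([ 0.17539135, -0.52075061,  0.20442401]), 'ee_rot': array([-3.13959231e+00, -1.98531411e-04,  3.24789500e-01]), 'wrist_force': array([ 0.36115888, -0.32085785,  0.52684354]), 'wrist_torque': array([-0.05049675, -0.02616564,  0.0355094 ]), 'finger_force': 0.0, 'width': 0.09405000850611155}
```

View pics/top0.png

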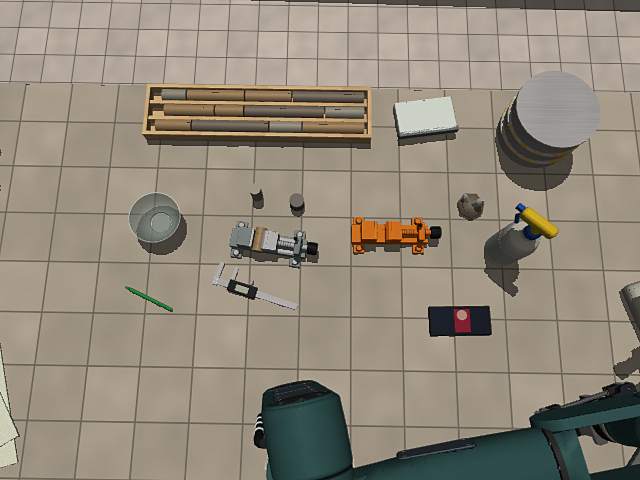

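View pics/scene0.png

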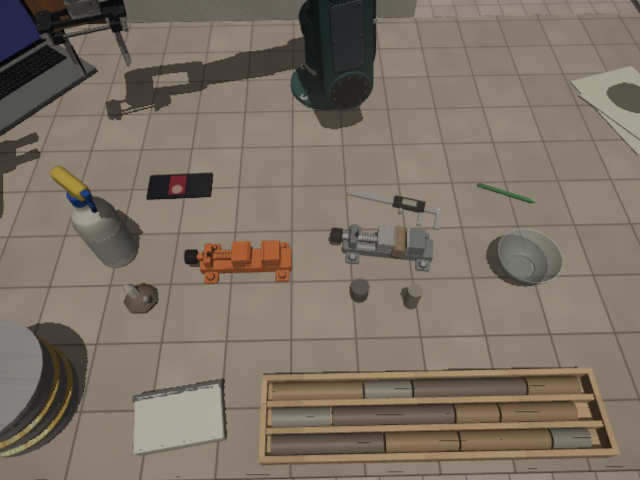

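Candidates: the grey vise (top px 270,243) has a tan plug (260,239) and a black knob (313,249). The look-alikes are the orange vise (390,235), its knob (435,233), core_tall (256,197) and core_short (297,203). By the description I choose the grey vise. Next is a close crop to check that.

```bash
cat > h.py <<'E'
import numpy as np
def ray(s,u,v,z):   # world point at height z on pixel ray
    R,t=s["R"],s["t"]; c=-R.T@t
    d=R.T@np.array([(u-s["cx"])/s["fx"],(v-s["cy"])/s["fy"],1]); return c+d*(z-c[2])/d[2]
def cloud(s):
    z=s["z_map"]; v,u=np.mgrid[:480,:640]
    P=np.stack([(u-s["cx"])/s["fx"]*z,(v-s["cy"])/s["fy"]*z,z],-1)
    return (P-s["t"])@s["R"]
def proj(s,X):
    p=s["R"]@np.asarray(X)+s["t"]; return s["fx"]*p[0]/p[2]+s["cx"],s["fy"]*p[1]/p[2]+s["cy"]
E
python3 - <<'E'
import numpy as np,cv2
from h import *
A=np.load("pics/top0.npz");B=np.load("pics/scene0.npz")
a=cv2.resize(A["color"][210:275,220:330],None,fx=7,fy=7,interpolation=cv2.INTER_CUBIC)[:290*2][:455]
cv2.imwrite("pics/topc.png",a[:,:,::-1])
b=cv2.resize(B["color"][215:280,325:440],None,fx=6.9,fy=6.9,interpolation=cv2.INTER_CUBIC)
cv2.imwrite("pics/scenec.png",b[:,:,::-1])
for n,s,(u0,u1,v0,v1) in (("top",A,(225,325,215,272)),("scene",B,(325,440,217,275))):
    P=cloud(s)[v0:v1,u0:u1].reshape(-1,3); 
    for lo,hi in((.045,.068),(.015,.03)):
        Q=P[(P[:,2]>lo)&(P[:,2]<hi)]
        r=cv2.minAreaRect(Q[:,:2].astype(np.float32)); print(n,lo,len(Q),np.median(Q[:,2]),r)
E
```

```text
top 0.045 1049 0.05428300604302028 ((0.5550954341888428, 0.09208220988512039), (0.20651043951511383, 0.0626327246427536), 82.21500396728516)
top 0.015 472 0.022726726597753016 ((0.5552822351455688, 0.11794069409370422), (0.1996985226869583, 0.08909069001674652), 81.80271911621094)
scene 0.045 1367 0.055249270229151895 ((0.5566376447677612, 0.09342391788959503), (0.20375844836235046, 0.06597769260406494), 82.57237243652344)
scene 0.015 711 0.023508318221417756 ((0.5598031282424927, 0.11500712484121323), (0.20938339829444885, 0.08201592415571213), 81.85346221923828)
```

View pics/topc.png

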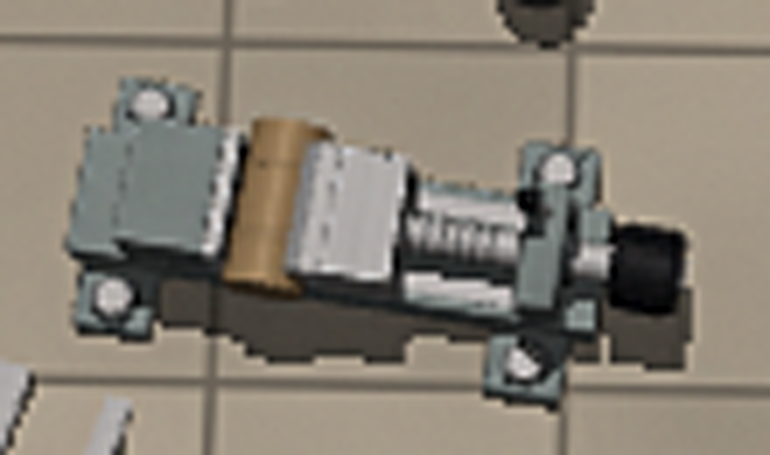

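View pics/scenec.png

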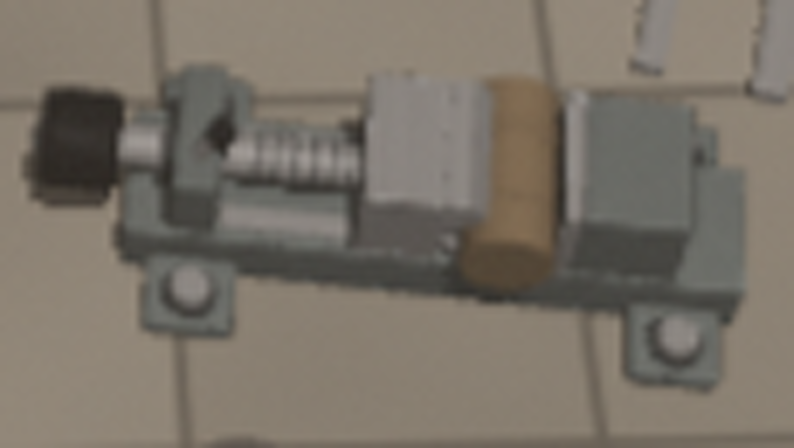

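The crops confirm the grey vise. In the top crop the tan plug lies across it, the black knob is at (648,268) and the lug bolts are at (150,103), (113,297), (557,170) and (523,360). Next I fit the pose from these.

Run:
```python
import numpy as np
from h import *
A=np.load("pics/top0.npz");B=np.load("pics/scene0.npz")
pt=[ray(A,220+u/7,210+v/7,.014) for u,v in((150,103),(113,297),(557,170),(523,360))]
pt=np.array(pt); print(pt)
print("centre",pt.mean(0),"y-dir yaw",np.degrees(np.arctan2(*(pt[:2].mean(0)-pt[2:].mean(0))[[1,0]]))-90)
print("pitch",np.linalg.norm(pt[:2].mean(0)-pt[2:].mean(0)),np.linalg.norm(pt[0]-pt[1]))
print("scene bolts",[ray(B,325+u/6.9,215+v/6.9,.014) for u,v in((188,288),(676,338))])
print("knob",ray(A,220+648/7,210+268/7,.038),ray(B,325+78/6.9,215+145/6.9,.038))
# plug end/mid
print("plug top", ray(A,220+272/7,210+205/7,.05))
# dark knob pixels from depth
for s,(u0,u1,v0,v1) in((A,(306,320,240,258)),(B,(328,345,226,246))):
    P=cloud(s)[v0:v1,u0:u1].reshape(-1,3);C=s["color"][v0:v1,u0:u1].reshape(-1,3).max(1)
    Q=P[(C<60)&(P[:,2]>.03)];print("knob cloud",len(Q),Q.min(0),Q.max(0),np.median(Q,0))
for s,n in((A,"A"),(B,"B")):
    P=cloud(s);C=s["color"].astype(int);m=(C[...,0]-C[...,2]>35)&(abs(P[...,0]-.56)<.06)&(abs(P[...,1]-.11)<.06)&(P[...,2]>.03)
    Q=P[m];print("plug",n,len(Q),Q.min(0),Q.max(0),Q.mean(0))
    import cv2;print(cv2.minAreaRect(Q[:,:2].astype(np.float32)))
# vise predicted pts
for yaw in ():
    pass
```

```text
[[0.60651035 0.19064752 0.014     ]
 [0.53155615 0.20089374 0.014     ]
 [0.58277024 0.03635488 0.014     ]
 [0.5099262  0.04735977 0.014     ]]
centre [0.55769074 0.11881398 0.014     ] y-dir yaw -8.384366510926725
pitch 0.15557608103180615 0.0756512927286172
scene bolts [array([0.58628661, 0.04063341, 0.014     ]), array([0.60844637, 0.19497299, 0.014     ])]
knob [0.54046318 0.00118126 0.038     ] [0.5460343  0.00617344 0.038     ]
plug top [0.55935814 0.13853653 0.05      ]
knob cloud 123 [ 0.5243825  -0.0102863   0.03174964] [0.55531779 0.01529809 0.05852635] [0.53748957 0.00254858 0.05065534]
knob cloud 148 [ 0.53481137 -0.04724079  0.03014813] [1.09206823 0.01842944 0.90834248] [0.55141903 0.00491398 0.0500801 ]
plug A 192 [0.53119931 0.12180008 0.04413507] [0.59311345 0.15558835 0.05796032] [0.56241874 0.14067758 0.05084257]
((0.5621454119682312, 0.1387433409690857), (0.026605520397424698, 0.06130603328347206), 82.20441436767578)
plug B 202 [0.53077847 0.13013036 0.04506379] [0.59618219 0.15647545 0.05799057] [0.56464033 0.14427866 0.05269314]
((0.5631958246231079, 0.14395356178283691), (0.020043887197971344, 0.06597290188074112), 81.7315673828125)
```

The two cameras agree within about 4 mm. Vise yaw is about −8° with its centre at (0.559, 0.121), which puts the knob at (0.5426, 0.0042) and the plug at about (0.562, 0.141). I'll move above the knob, turning the tool to yaw 82° so the fingers close across the vise's x.

```bash
python3 -m crank '[[0,[0.0322,-0.0238,0],[0,0,0]],[0,[0.0322,-0.0238,0],[0,0,0]],[0,[0.0322,-0.0238,0],[0,0,0]],[0,[0.0322,-0.0238,0],[0,0,0]],[0,[0.0322,-0.0238,0],[0,0,0]],[0,[0.0322,-0.0238,0],[0,0,0]],[0,[0.0322,-0.0238,0],[0,0,0]],[0,[0.0322,-0.0238,0],[0,0,0]]]'
python3 -m crank '[[0,[0.0322,-0.0238,0.005],[0,0,0]],[0,[0.0322,-0.0238,0.005],[0,0,0]],[0,[0.0322,-0.0238,0.005],[0,0,0]],[0,[0.0322,-0.0238,0.005],[0,0,0]],[0,[0.0322,-0.0238,0.005],[0,0,0]],[0,[0.0322,-0.0238,0.005],[0,0,0]],[0,[0.0322,-0.0238,0.005],[0,0,0]],[0,[0.0322,-0.0238,0.005],[0,0,0]]]'
python3 -m crank '[[0,[0,0,0],[0,0,-7.925]],[0,[0,0,0],[0,0,-7.925]],[0,[0,0,0],[0,0,-7.925]],[0,[0,0,0],[0,0,-7.925]],[0,[0,0,0],[0,0,-7.925]],[0,[0,0,0],[0,0,-7.925]],[0,[0,0,0],[0,0,-7.925]],[0,[0,0,0],[0,0,-7.925]]]'
python3 - <<'E'
from bench import robot, vision
import cv2, numpy as np
s=vision.snapshot("wrist"); cv2.imwrite("pics/w1.png",s["color"][:,:,::-1]); np.savez("pics/w1.npz",**s)
o=robot.get_obs(); print(o["time"],o["tool_pos"],o["ee_rot"])
E
```

```text
time: 0.9
tool_pos: [0.3593, -0.257, 0.2051]
ee_rot: [-3.141, 0.0, 0.325]
wrist_force: [-0.2, -0.1, -0.3]
width: 0.0939
finger_force: 0.0
time: 1.7
tool_pos: [0.5427, 0.0056, 0.1647]
ee_rot: [-3.141, 0.001, 0.325]
wrist_force: [0.6, -0.5, 0.3]
width: 0.0943
finger_force: 0.0
time: 2.5
tool_pos: [0.5419, 0.0041, 0.1648]
ee_rot: [-3.14, 0.0, 1.437]
wrist_force: [0.7, 0.2, 0.1]
width: 0.0938
finger_force: 0.0
2.55 [0.54182753 0.00408191 0.16477224] [-3.14016895e+00  1.17725661e-04  1.44053293e+00]
```

View pics/w1.png

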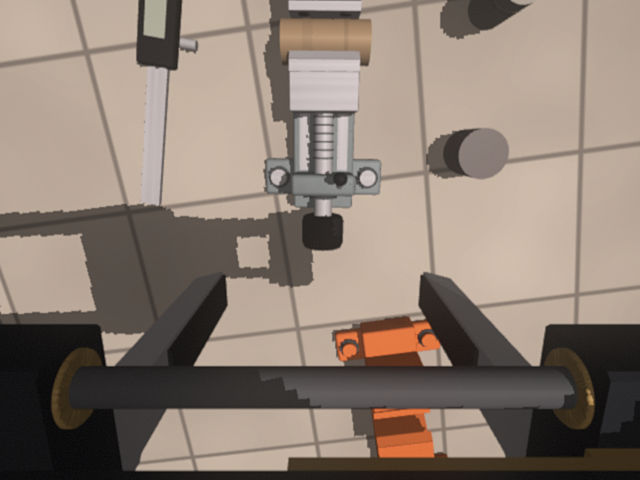

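The wrist view shows the knob at (322,230), the lug bolts at (278,177) and (368,177), the plug ends at (281,40) and (371,40), and core_short at (477,153). Next I deproject these.

Run:
```python
import numpy as np
from h import *
W=np.load("pics/w1.npz");A=np.load("pics/top0.npz")
f=lambda *a:np.round(ray(W,*a),4)
b1,b2=f(278,177,.014),f(368,177,.014);print("bolts",b1,b2,np.degrees(np.arctan2(*(b2-b1)[[1,0]])))
k=f(322.5,229,.045);print("knob",k)
P=cloud(W);C=W["color"].astype(int)
m=(C[...,0]-C[...,2]>35)&(P[...,2]>.03)&(P[...,2]<.07)&(abs(P[...,1]-.14)<.05);m[100:]=False
v,u=np.nonzero(m);print("plug px",u.min(),u.max(),v.min(),v.max());Q=P[m];print(Q.min(0),Q.max(0))
pl=f((u.min()+u.max())/2,(v.min()+v.max())/2,.045);print("plug",pl)
d=pl-k;print("dir",np.degrees(np.arctan2(d[1],d[0]))-90,np.linalg.norm(d))
m=(C.max(2)<70)&(P[...,2]>.03)&(P[...,2]<.07);m[:200]=False;m[255:]=False;m[:,:290]=False;m[:,355:]=False
v,u=np.nonzero(m);print("knob px",u.min(),u.max(),v.min(),v.max());Q=P[m];print(Q.min(0),Q.max(0))
print("core_short",f(477,153,.04)," top:",ray(A,297,200,.04)," tall",ray(A,256,192,.062))
print("caliper tip",f(152,204,.0),"orange end",f(348,330,.01))
```

```text
bolts [0.5098 0.0494 0.014 ] [0.5844 0.0394 0.014 ] -7.634886227303499
knob [0.5418 0.0074 0.045 ]
plug px 280 371 18 60
[0.52955251 0.12437343 0.04335486] [0.59394055 0.15883195 0.05627038]
plug [0.5619 0.1417 0.045 ]
dir -8.511989001523787 0.1357958025860888
knob px 302 342 213 249
[ 0.52394898 -0.00777342  0.03116447] [0.55777844 0.01923045 0.05626531]
core_short [0.6655 0.0493 0.04  ]  top: [0.66874998 0.04412173 0.04      ]  tall [0.68176396 0.14943693 0.062     ]
caliper tip [0.3935 0.0396 0.    ] orange end [ 0.5514 -0.1001  0.01  ]
```

```bash
python3 -m crank '[[0,[0,0,0.024],[0,0,0]],[0,[0,0,0.024],[0,0,0]],[0,[0,0,0.024],[0,0,0]],[0,[0,0,0.024],[0,0,0]],[0,[0,0,0.024],[0,0,0]],[0,[0,0,0.024],[0,0,0]],[0,[0,0,0],[0,0,0]]]'
python3 -m crank '[[0.4,[0,0,0],[0,0,0]],[0.6,[0,0,0],[0,0,0]],[0.65,[0,0,0],[0,0,0]],[0.7,[0,0,0],[0,0,0]],[0.8,[0,0,0],[0,0,0]],[0.8,[0,0,0],[0,0,0]],[0.8,[0,0,0],[0,0,0]]]'
```

```text
time: 3.25
tool_pos: [0.5386, 0.0043, 0.0171]
ee_rot: [-3.132, 0.001, 1.429]
wrist_force: [-0.8, -0.1, 0.3]
width: 0.094
finger_force: 0.0
time: 3.95
tool_pos: [0.5423, 0.004, 0.0216]
ee_rot: [3.141, 0.0, 1.431]
wrist_force: [0.0, -0.4, 0.1]
width: 0.0412
finger_force: 0.0
```

```bash
python3 -m crank '[[0.8,[0,0,0],[0,0,0]],[0.8,[0,0,0],[0,0,0]],[0.8,[0,0,0],[0,0,0]],[0.8,[0,0,0],[0,0,0]],[0.8,[0,0,0],[0,0,0]]]'
```

```text
time: 4.45
tool_pos: [0.5414, 0.0041, 0.0214]
ee_rot: [-3.14, 0.0, 1.431]
wrist_force: [-4.5, 0.5, 3.1]
width: 0.0313
finger_force: 30.0
```

```bash
python3 -m crank '[[0.8,[-0.003,0,0],[0,0,0]],[0.8,[-0.006,0,0],[0,0,0]],[0.8,[-0.006,0,0],[0,0,0]],[0.8,[-0.006,0,0],[0,0,0]],[0.8,[-0.006,0,0],[0,0,0]],[0.8,[-0.006,0,0],[0,0,0]],[0.8,[-0.005,0,0],[0,0,0]],[0.8,[0,0,0],[0,0,0]]]'
```

```text
time: 5.25
tool_pos: [0.5363, -0.0315, 0.0214]
ee_rot: [-3.14, -0.004, 1.431]
wrist_force: [-4.4, 5.8, 4.4]
width: 0.0311
finger_force: 30.0
```

```bash
python3 -m crank '[[0.8,[-0.002,0,0],[0,0,0]],[0.8,[-0.002,0,0],[0,0,0]],[0.8,[0,0,0],[0,0,0]]]'
python3 -m crank '[[0.8,[-0.002,0,0],[0,0,0]],[0.8,[0,0,0],[0,0,0]]]'
```

```text
time: 5.55
tool_pos: [0.5358, -0.0349, 0.0214]
ee_rot: [-3.14, -0.005, 1.432]
wrist_force: [-3.7, 7.1, 4.2]
width: 0.0314
finger_force: 30.0
time: 5.75
tool_pos: [0.5357, -0.0355, 0.0213]
ee_rot: [-3.14, -0.008, 1.432]
wrist_force: [-2.8, 9.5, 3.2]
width: 0.0314
finger_force: 30.0
```

```bash
python3 -m crank '[[0.8,[-0.003,0,0],[0,0,0]],[0.8,[0,0,0],[0,0,0]],[0.8,[0,0,0],[0,0,0]]]'
```

```text
time: 6.05
tool_pos: [0.5357, -0.0355, 0.0213]
ee_rot: [-3.14, -0.013, 1.432]
wrist_force: [-2.7, 15.9, 4.4]
width: 0.0313
finger_force: 30.0
```

The jaw is at its stop: TCP travel is 40.0 mm and the force climbs with no further motion. I'll relax the pull, open, and go up.

```bash
python3 -m crank '[[0.8,[0.003,0,0],[0,0,0]],[0.8,[0,0,0],[0,0,0]],[0.4,[0,0,0],[0,0,0]],[0,[0,0,0],[0,0,0]],[0,[0,0,0],[0,0,0]],[0,[0,0,0],[0,0,0]],[0,[0,0,0],[0,0,0]],[0,[0,0,0],[0,0,0]]]'
python3 -m crank '[[0,[0,0,0],[0,0,0]],[0,[0,0,0],[0,0,0]],[0,[0,0,0],[0,0,0]],[0,[0,0,0],[0,0,0]],[0,[0,0,0],[0,0,0]]]'
```

```text
time: 6.85
tool_pos: [0.5363, -0.0398, 0.0215]
ee_rot: [3.141, 0.0, 1.431]
wrist_force: [-0.1, -0.9, 0.3]
width: 0.0754
finger_force: 0.0
time: 7.35
tool_pos: [0.5362, -0.0395, 0.0215]
ee_rot: [3.142, 0.0, 1.431]
wrist_force: [-0.4, -0.1, 0.0]
width: 0.0944
finger_force: 0.0
```

```bash
python3 -m crank '[[0,[0,0,-0.03],[0,0,0]],[0,[0,0,-0.04],[0,0,0]],[0,[0,0,-0.04],[0,0,0]],[0,[0,0,-0.04],[0,0,0]],[0,[0.04,0,0],[0,0,0]],[0,[0.04,0,0],[0,0,0]],[0,[0.04,0,0],[0,0,0]],[0,[0,0,0],[0,0,0]]]'
python3 - <<'E'
from bench import robot, vision
import cv2, numpy as np
from h import *
W=vision.snapshot("wrist"); cv2.imwrite("pics/w2.png",W["color"][:,:,::-1]); np.savez("pics/w2.npz",**W)
T=vision.snapshot("top")
o=robot.get_obs(); print(o["time"],o["tool_pos"],o["ee_rot"])
for n,s in(("w",W),("top",T)):
    P=cloud(s);C=s["color"].astype(int)
    m=(C[...,0]-C[...,2]>35)&(P[...,2]>.027)&(P[...,2]<.07)&(abs(P[...,1]-.13)<.06)&(abs(P[...,0]-.56)<.06)
    v,u=np.nonzero(m)
    if len(u)<20: print(n,len(u));continue
    Q=P[m];print(n,u.min(),u.max(),v.min(),v.max(),len(u),Q.min(0),Q.max(0));print(cv2.minAreaRect(Q[:,:2].astype(np.float32)))
    print(Q[Q[:,2]>np.percentile(Q[:,2],80)].mean(0))
E
```

```text
time: 8.15
tool_pos: [0.5529, 0.0836, 0.1714]
ee_rot: [-3.142, -0.002, 1.437]
wrist_force: [-0.2, -0.2, 0.4]
width: 0.0942
finger_force: 0.0
8.25 [0.55267309 0.07982984 0.17125585] [-3.14130332e+00  8.55462439e-04  1.43328025e+00]
w 283 366 138 175 2994 [0.52937965 0.12400397 0.04191355] [0.59400972 0.15886072 0.05682544]
((0.5616952776908875, 0.14150123298168182), (0.02767488919198513, 0.061964888125658035), 82.2296371459961)
[0.56171587 0.14083397 0.05441147]
top 255 258 227 236 24 [0.56854163 0.14164933 0.04237054] [0.59188674 0.14989792 0.05132452]
((0.5800927877426147, 0.14597246050834656), (0.007070017047226429, 0.023716069757938385), 82.74332427978516)
[0.57665603 0.14543364 0.05072787]
```

View pics/w2.png

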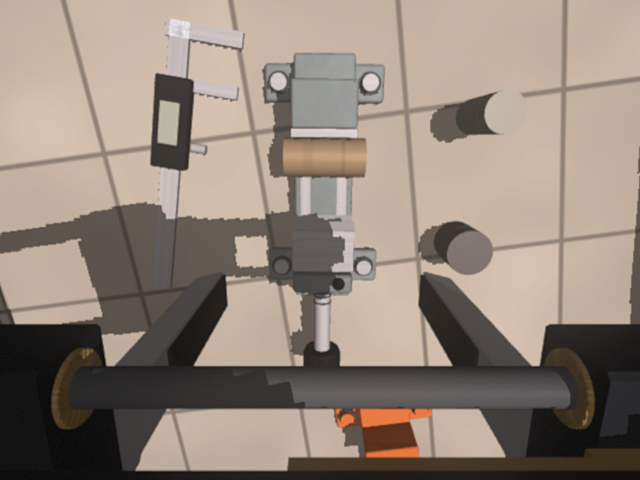

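The wrist picture shows the jaw right back, at (322,255), and the plug still seated at (325,157), which is world (0.5617, 0.141). The tool yaw matches it. I'll move 62 mm along tool x, then descend.

```bash
python3 -m crank '[[0,[0.031,0,0],[0,0,0]],[0,[0.031,0,0],[0,0,0]],[0,[0,0,0.03],[0,0,0]],[0,[0,0,0.03],[0,0,0]],[0,[0,0,0.03],[0,0,0]],[0,[0,0,0.03],[0,0,0]],[0,[0,0,0],[0,0,0]],[0,[0,0,0],[0,0,0]]]'
python3 - <<'E'
from bench import robot, vision
import cv2, numpy as np
W=vision.snapshot("wrist"); cv2.imwrite("pics/w3.png",W["color"][:,:,::-1])
o=robot.get_obs(); print(o["time"],o["tool_pos"],o["ee_rot"])
E
```

```text
time: 9.05
tool_pos: [0.5614, 0.1395, 0.0515]
ee_rot: [-3.141, 0.001, 1.43]
wrist_force: [0.7, 0.2, 0.6]
width: 0.0939
finger_force: 0.0
9.1 [0.562544   0.13990213 0.05305103] [ 3.13932376e+00 -3.61539556e-04  1.43006105e+00]
```

View pics/w3.png

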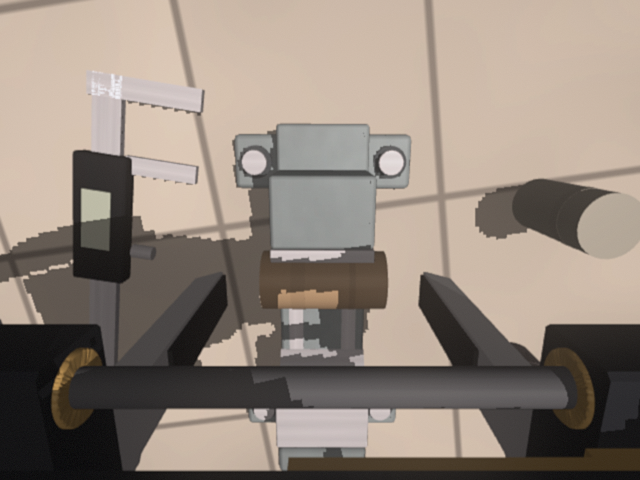

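The plug is at (324,279), midway between the fingertips at (225,275) and (422,275), and the calipers are clear of them. I'll go down the last 31 mm and grip.

```bash
python3 -m crank '[[0,[0,0,0.015],[0,0,0]],[0,[0,0,0.016],[0,0,0]],[0,[0,0,0],[0,0,0]],[0.2,[0,0,0],[0,0,0]],[0.3,[0,0,0],[0,0,0]],[0.4,[0,0,0],[0,0,0]],[0.5,[0,0,0],[0,0,0]],[0.5,[0,0,0],[0,0,0]]]'
python3 -m crank '[[0.5,[0,0,0],[0,0,0]],[0.5,[0,0,0],[0,0,0]],[0.5,[0,0,0],[0,0,0]],[0.5,[0,0,0],[0,0,0]],[0.5,[0,0,0],[0,0,0]]]'
```

```text
time: 9.9
tool_pos: [0.5619, 0.1408, 0.0211]
ee_rot: [3.14, -0.0, 1.431]
wrist_force: [-0.2, 0.1, 1.2]
width: 0.0622
finger_force: 30.0
time: 10.4
tool_pos: [0.5619, 0.1408, 0.0211]
ee_rot: [3.14, -0.0, 1.431]
wrist_force: [-0.8, -0.9, 5.3]
width: 0.0619
finger_force: 30.0
```

```bash
python3 -m crank '[[0.5,[0,0,-0.003],[0,0,0]],[0.5,[0,0,-0.005],[0,0,0]],[0.5,[0,0,-0.007],[0,0,0]],[0.5,[0,0,-0.01],[0,0,0]],[0.5,[0,0,-0.01],[0,0,0]],[0.5,[0,0,-0.01],[0,0,0]],[0.5,[0,0,-0.01],[0,0,0]],[0.5,[0,0,-0.01],[0,0,0]]]'
python3 -m crank '[[0.5,[0,0,-0.012],[0,0,0]],[0.5,[0,0,-0.015],[0,0,0]],[0.5,[0,0,-0.015],[0,0,0]],[0.5,[0,0,-0.015],[0,0,0]],[0.5,[0,0,-0.015],[0,0,0]],[0.5,[0,0,-0.015],[0,0,0]],[0.5,[0,0,-0.015],[0,0,0]],[0.5,[0,0,-0.01],[0,0,0]]]'
python3 -m crank '[[0.5,[0,0,-0.004],[0,0,0]],[0.5,[0,0,0],[0,0,0]],[0.5,[0,0,0],[0,0,0]],[0.5,[0,0,0],[0,0,0]],[0.5,[0,0,0],[0,0,0]],[0.5,[0,0,0],[0,0,0]],[0.5,[0,0,0],[0,0,0]],[0.5,[0,0,0],[0,0,0]]]'
python3 - <<'E'
from bench import robot, vision
import cv2, numpy as np
from h import *
W=vision.snapshot("wrist");S=vision.snapshot("scene")
a=cv2.resize(W["color"],(400,300));b=cv2.resize(S["color"][140:320,280:520],(400,300))
cv2.imwrite("pics/f.png",np.hstack([a,b])[:,:,::-1])
P=cloud(W);C=W["color"].astype(int);m=(C[...,0]-C[...,2]>30)&(P[...,2]>.16)&(P[...,2]<.26)
Q=P[m];print(len(Q),Q.min(0),Q.max(0))
o=robot.get_obs();print({k:o[k] for k in("time","tool_pos","ee_rot","width","finger_force","qvel")})
E
```

```text
time: 11.2
tool_pos: [0.5616, 0.1407, 0.0867]
ee_rot: [3.141, -0.0, 1.431]
wrist_force: [-0.1, -0.3, -1.1]
width: 0.0617
finger_force: 30.0
time: 12.0
tool_pos: [0.5619, 0.1408, 0.1995]
ee_rot: [3.14, -0.0, 1.431]
wrist_force: [-0.6, 0.7, -0.9]
width: 0.0618
finger_force: 30.0
time: 12.8
tool_pos: [0.5614, 0.1407, 0.2014]
ee_rot: [-3.142, 0.0, 1.431]
wrist_force: [-0.7, 0.3, -1.0]
width: 0.0617
finger_force: 30.0
5101 [0.52894064 0.12657766 0.22707711] [0.59280061 0.15717337 0.23660506]
{'time': 12.9, 'tool_pos': array([0.56144464, 0.14070846, 0.201473  ]), 'ee_rot': array([3.14150145e+00, 6.06390793e-05, 1.43134831e+00]), 'width': 0.0619431842100619, 'finger_force': 29.99473214149475, 'qvel': array([-0.00185945, -0.00146924, -0.0008457 , -0.00299533, -0.00071206,
       -0.00189623])}
```

View pics/f.png

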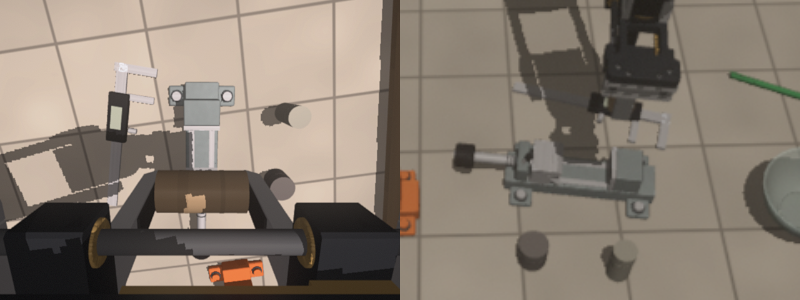

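The wrist half shows the plug held level between the pads at (202,192), with its top at z ≈ 0.236. The scene half shows the empty vise with the jaw back at (545,160) and everything else in place. The plug's underside is about 0.205 m up, some 147 mm above the jaws, so I'm handing in.

```bash
python3 -c "
from bench import robot
print(robot.close_job())"
```

```text
the job is handed in; nothing more can be done
None
```

I drew the jaw right back to its 40 mm stop and left it open; the plug is held level and still about 14.7 cm above the jaws, with nothing else on the bench touched, and the job was handed in at about 13 s.

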